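# Shut the pastel box for the night

### The arm

A 6-joint arm with a two-finger parallel gripper is mounted at the origin on the work surface. World frame = base frame: x ahead of the robot, y to its left, z up, the work surface at z = 0. Lengths are in m, angles in rad, forces in N, time in s.
With the tool pointing down it reaches from about 0.35 to 0.775 m from the base axis. Payload 5.5 kg.
Tool frame: the origin (TCP) lies between the finger pads; the fingertips stand 8 mm ahead of it and the grasp point (between the pads) lies 11 mm behind it; z points along the fingers, y is the line along which they close (so a half turn about z gives the same grasp; the last joint's range is limited). The gripper opens to 85 mm and grips with 20 to 120 N. Pads are 22 mm wide; open, the fingers measure 114 mm over their backs; the gripper's body (76 mm by 85 mm) begins 54 mm behind the grasp point. The pads swing forward as they close: fully open they stand 13 mm farther back than shut.
Start: joints at [-0.14, 0.313, 0.046, 1.304, 0, 1.431], TCP at [0.575, -0, 0.203] pointing down, gripper open.
Joint ranges: [-2.76, 2.76], [-0.86, 1.69], [-1.03, 1.26], [-2.2, 2.34], [-1.47, 1.5], [-3.14, 3.14]. Speed limits (rad/s): [2.57, 2.57, 3.14, 3.14, 3.14, 3.14].

### API

Orientations are given as a unit quaternion [w, x, y, z].
In Python, from workcell import env gives the robot as it stands.
- The arm moves only by the tool move_arm, never from a script. Its argument "moves" is one flat list of numbers, 5 for each row, row after row: the shift along the world's x, y, z in m, then the turn about the world's z in rad, then the finger opening in m, from 0 to 0.0854. A call has 1 to 12 rows; each row is the pose to reach, as a shift and turn from the pose commanded when the call began; what a row does not reach only later rows make up. A row lasts 1/12 s, in which the tool goes at most 41.7 mm and 7.16 degrees, less where a joint would pass 70% of its speed; a pose out of reach is approached as far as the arm can. A call with a gripper value outside its range is refused whole. The fingers move at their own pace and stop on an object; "newtons" is the grip in N (left out, the last holds). Time passes only in rows, so rows that repeat a pose let the fingers close. It gives the time, the measured TCP pose, the force, the opening and the grip force at its end, in the units of the state.
- env.get_state(): the state, without advancing time (a new reading comes with each control period).
- env.read_camera(name): name is "scene" or "side" or "wrist"; returns a dict with "pixels" (384x512x3 uint8, red, green, blue), "camera_matrix" (3x3 intrinsics, pixels), "rvec" (rotation vector, rad) and "tvec" (3), from world to camera coordinates, as OpenCV has them. Camera axes: x right, y down, z forward; pixel columns grow to the right and rows downward; lengths in m; the calibration is good to about 2 mm. A picture is of the moment at which its call begins. There is no depth.
- env.hand_in(): hands the job in; it is judged then, once.
The state is a dict: "clock": time; "joint_pos": joint angles; "qvel": joint speeds; "tau": joint torques, N m; "tcp_pos": TCP position; "orientation": TCP orientation; "wrist_force": force on the tool from outside, world axes, zero at the start; "ft_torque": the same for the moment, N m; "finger_gap": finger opening in m; "grip_force": force on a finger pad.
Only numpy, scipy, OpenCV 4.12 (cv2) and the standard library are available. Lean on these libraries where they do the work, as an engineer would, in place of code of your own. Each camera call takes 0.05 s, during which the arm holds its last target. There are 200 camera calls.

### The job

Shut the pastel box without gripping anything: with the fingertips push both of its drawers fully home from the front, and press its lid down flat until it is fully closed, all without slamming. Do not touch the inside of the lid, where a painting is kept, or the pastels in the drawers, and leave the brush jar, glass, tin and sketchbook where they stand.

Things in the scene. Friction and masses are not known exactly. Their poses are not given: they have to be found in the camera images.
- chest: dark wooden pastel box fixed to the desk: 200 (x) by 300 (y) mm, walls 68 mm high, 77 mm with its lid shut. Origin: centre of the underside, on the desk. Its -x side is the front (towards the robot), y runs along the front. Two drawers side by side low in the front, above them an open tray of brushes, and a lid hinged along the far (+x) side; open, it stands over the rear of the box.
- drawer_left (a joint): how far the drawer on the box's +y side stands out towards the box's -x, m; 0 is fully home against a stop, more is further open (up to 0.12). Starts 0.035 to 0.075 open. Pushing it takes about 1.5 N of rail friction, more when faster; it stays where it is left, no spring or latch.
- drawer_right (a joint): the same for the drawer on the box's -y side
- drawer_left_front (a point): centre of the outer face of the left drawer's pale wooden front board: 140 mm wide (y), 38 mm high (6 to 44 mm above the desk), 14 mm thick, no handle. The point moves with the drawer. With the drawer home it lies 114 mm in front of the box's origin, at y = +73 mm, 25 mm above the desk, and the board stands 14 mm proud of the box's front wall.
- drawer_right_front (a point): the same on the right drawer (y = -73 mm)
- lid (a joint): opening angle of the lid, rad: 0 is lying flat, fully closed; it grows as the free edge rises. Starts 0.75 to 1.1. The hinge is stiff (about 0.6 N m of friction), so the lid stays at any angle and needs about 2 to 5 N pressed near its free edge, square to the lid, to go down.
- lid_hinge (a point): middle of the lid's hinge line, which runs along the box's y: 100 mm behind the box's origin (+x), 69 mm up
- lid_edge (a point): middle of the lid's free edge, on its outer face (the upper face when shut). The lid is a plain mid-brown wooden panel 300 mm wide (box's y), 200 mm from hinge line to free edge, about 9 mm thick; the outer face lies 8 mm above the hinge line when shut, 77 mm above the desk.
- painting (a point): centre of the face of a small painted panel, 155 by 240 mm, set in the underside of the lid. The underside must not be touched by the robot.
- pastels_left (a point): middle of the top of the tray of coloured pastel sticks (160 by 118 mm) that fills the left drawer right up to its front board, 9 mm below the top of that board. Moves with the drawer. Must not be touched by the robot.
- pastels_right (a point): the same in the right drawer
- jar: loose green glass jar, 80 mm across and 100 mm high, with paint brushes standing in it up to about 225 mm; origin centre of the underside
- glass: loose clear tumbler, 72 mm across, 85 mm high; origin centre of the underside
- tin: loose small round blue tin with a brass lid, 64 mm across, 50 mm high; origin centre of the underside
- book: loose sketchbook lying flat, 150 by 110 mm, 26 mm thick; origin centre of the underside

How it is judged:
At the end, for the whole second after the job is handed in: both drawers within 4 mm of fully home, the lid within 0.03 rad (6 mm at its edge) of closed, all at rest, and jar, glass, tin and sketchbook within 20 mm of where they stood (value of joint each of drawer_left, drawer_right below 0.004 m and value of joint lid below 0.03 rad and velocity of joint drawer_left between -0.02 and 0.02 m/s and velocity of joint drawer_right between -0.02 and 0.02 m/s and velocity of joint lid between -0.02 and 0.02 rad/s and distance of each of jar, glass, tin, book from where it was at the start of the episode below 0.02 m); the robot touches nothing.
It fails at once if the inside (underside) of the lid or the painting in it is touched ((contact force between lid_c3 and the fingers above 0.5 N or contact force between lid_c3 and the arm above 0.5 N) or (contact force between lid_c1 and the fingers above 0.5 N or contact force between lid_c1 and the arm above 0.5 N)).
It fails at once if the pastels in a drawer are touched ((contact force between drawer_left_c5 and the fingers above 0.5 N or contact force between drawer_left_c5 and the arm above 0.5 N) or (contact force between drawer_right_c5 and the fingers above 0.5 N or contact force between drawer_right_c5 and the arm above 0.5 N)).
It fails at once if the lid is raised to more than 1.2 rad, or a drawer is pulled out past 85 mm (value of joint lid above 1.2 rad or value of joint any of drawer_left, drawer_right above 0.085 m).
It fails at once if the lid (faster than 2 rad/s) or a drawer (faster than 0.5 m/s) is slammed (velocity of joint lid below -2 rad/s or velocity of joint any of drawer_left, drawer_right below -0.5 m/s).
It fails at once if jar, glass, tin or sketchbook is moved by more than 20 mm, tipped by more than 0.35 rad, or lifted (distance of any of jar, glass, tin, book from where it was at the start of the episode above 0.02 m or angle between any of jar, glass, tin, book's own z axis and vertical above 0.35 rad or height (world z) of any of jar, glass, tin, book above 0.012 m).
It also fails if it takes over 58 s, if anything falls off the work surface, if the arm or the gripper's body presses on something with over 40 N, if the wrist force passes 120 N, or if a joint passes its speed limit or range.

## Working session

There is one attempt and no reset: what is moved stays moved. The work goes in short steps, Python scripts to look and compute and a tool call to move; the robot and the scene stay as the last step left them, time stands still between calls to the robot, and variables do not carry over. Pictures are saved under pics/ and viewed, at most 10 in all, crops included, and the job is handed in when it is done.

Besides the shell and the picture viewer there is one more tool, called after ">>>" as name(argument=value, ...) on one line, values as JSON. move_arm: Moves the arm, as the interface text tells. Its arguments: {"type":"object","properties":{"moves":{"type":"array"},"newtons":{"type":"number"}},"required":["moves"]}

```bash
mkdir -p pics
cat > h.py <<'E'
import numpy as np, cv2
from workcell import env
def cam(n):
    c=env.read_camera(n); R=cv2.Rodrigues(np.array(c["rvec"],float))[0]
    return c["pixels"],np.array(c["camera_matrix"]),R,np.array(c["tvec"],float).ravel()
def ray(c,uv):
    _,K,R,t=c; d=R.T@np.linalg.inv(K)@np.array([uv[0],uv[1],1.]); return -R.T@t,d
def onz(c,uv,z):
    o,d=ray(c,uv); return o+d*(z-o[2])/d[2]
def proj(c,p):
    _,K,R,t=c; q=K@(R@np.array(p,float)+t); return q[:2]/q[2]
def tri(c1,u1,c2,u2):
    o1,d1=ray(c1,u1);o2,d2=ray(c2,u2)
    s=np.linalg.lstsq(np.c_[d1,-d2],o2-o1,rcond=None)[0]
    a=o1+s[0]*d1;b=o2+s[1]*d2; return (a+b)/2,np.linalg.norm(a-b)
E
python3 - <<'E'
from h import *
import pickle
D={}
for n in ["scene","side"]:
    c=cam(n);D[n]=c;cv2.imwrite(f"pics/{n}0.png",cv2.resize(c[0][:,:,::-1],(800,600),interpolation=cv2.INTER_CUBIC)); print(n,-c[2].T@c[3])
pickle.dump(D,open("d0.pkl","wb"))
print(env.get_state())
E
```

```text
scene [ 0.83991193 -0.1735401   1.13667454]
side [-0.10748227  1.11674525  0.79876936]
{'clock': 0.1, 'joint_pos': array([-1.39624126e-01,  3.13899458e-01,  4.50963043e-02,  1.30359656e+00,
        1.30290791e-05,  1.43117515e+00]), 'qvel': array([-0.00183606, -0.00068594,  0.00260362,  0.00206936, -0.00154288,
       -0.00089653]), 'tau': array([ 3.58776997e-03, -4.81727242e+01,  2.99244744e+01,  1.27543980e-02,
       -1.12281841e-04,  1.60051752e-05]), 'tcp_pos': array([5.74503844e-01, 5.05512343e-05, 2.02114298e-01]), 'orientation': array([-6.44177774e-04,  7.07107600e-01,  7.07105508e-01, -4.77269388e-04]), 'wrist_force': array([ 0.10340929, -0.82114758,  0.34489216]), 'ft_torque': array([-0.01259412,  0.00458719,  0.03395961]), 'grip_force': 0.0, 'finger_gap': 0.08525722248708059}
```

View pics/scene0.png

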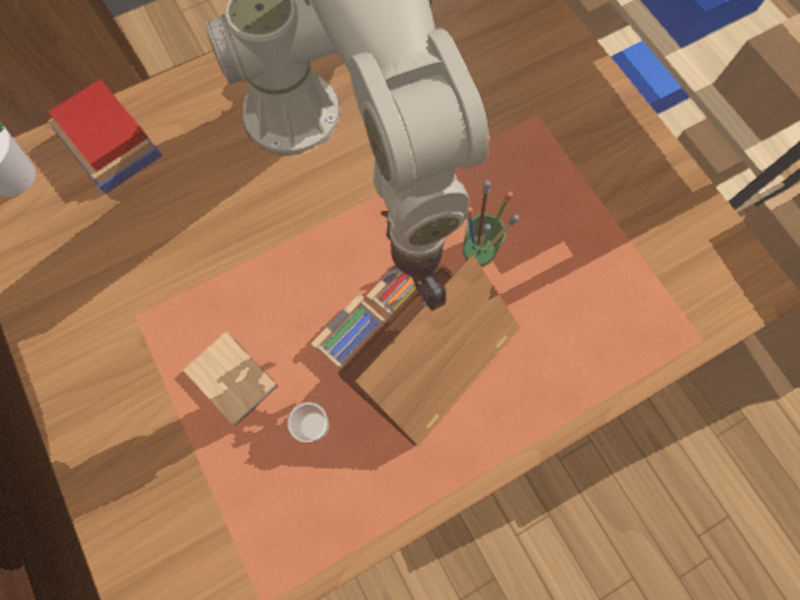

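View pics/side0.png

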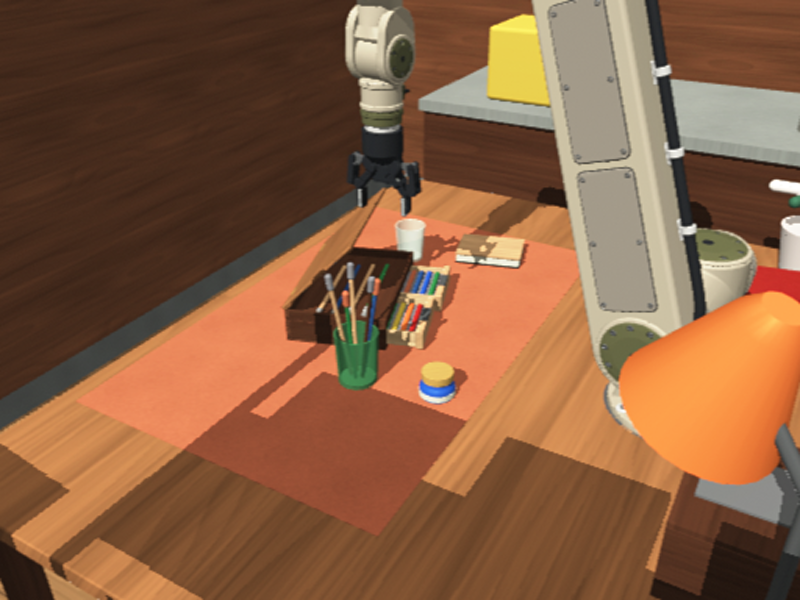

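The scene view (800x600) shows the box at about (400,350) with its lid's outer face at corners (357,378), (415,445), (518,325) and (475,262). The drawers stand out towards the upper left. The glass is at (308,423), the book at (228,378) and the jar at (485,240). In the side view, the box is at (350,300), with the lid nearly edge-on, and the tin is at (437,382). I'll zoom in next.

Run:
```python
import pickle,cv2
D=pickle.load(open("d0.pkl","rb"))
def crop(n,x,y,w,h,o):
    cv2.imwrite(o,cv2.resize(D[n][0][y:y+h,x:x+w,::-1],None,fx=4.8,fy=4.8,interpolation=cv2.INTER_CUBIC))
crop("scene",190,150,160,124,"pics/sc1.png"); crop("side",170,130,166,124,"pics/si1.png")
```

```text
(no output)
```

View pics/sc1.png

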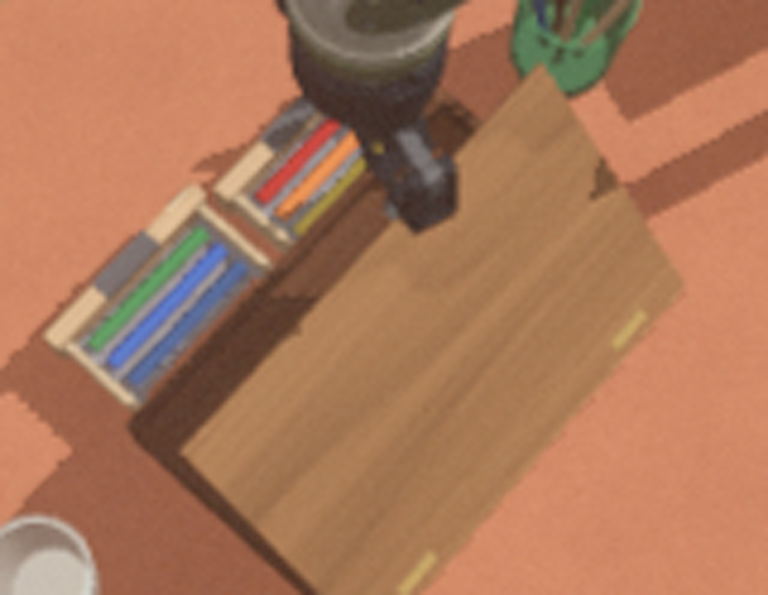

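View pics/si1.png

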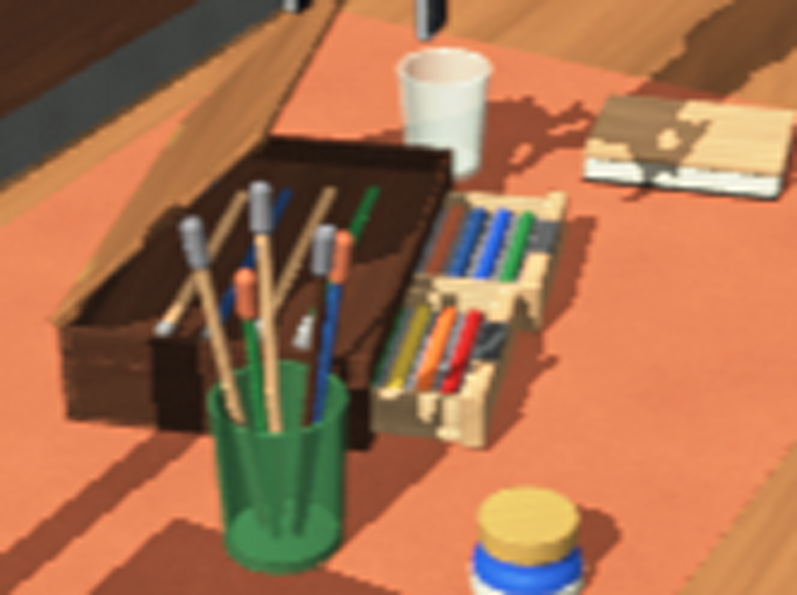

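The scene crop shows the right drawer's front-board corners at (45,337) and (193,187), and the left drawer's at (215,190). The box's front right rim corner is at (132,420), and the lid's free corners are at (183,450) and (540,68). The side crop shows the rim corner at (452,150), the drawer boards at (565,195), (515,310) and (485,445), and the lid as a sliver from (60,322) up to (340,0).

```bash
cat > m.py <<'E'
from h import *
import pickle
D=pickle.load(open("d0.pkl","rb")); S,I=D["scene"],D["side"]
s=lambda x,y:(x/4.8+190-.4,y/4.8+150-.4)
i=lambda x,y:(x/4.8+170-.4,y/4.8+130-.4)
np.set_printoptions(precision=4,suppress=True)
A=onz(S,s(45,337),.044);B=onz(S,s(193,187),.044);C=onz(S,s(215,190),.044)
print("R front",A,B,np.linalg.norm(A-B),"L front",C)
print("rim FR sc",onz(S,s(132,422),.068),"side",onz(I,i(452,150),.068),"tri",tri(S,s(132,422),I,i(452,150)))
print("rim side RR",onz(I,i(265,138),.068),"RL",onz(I,i(58,322),.068),"RLbase",onz(I,i(68,418),0))
print("side R board top out -y corner",onz(I,i(566,195),.044)," L board +y base",onz(I,i(485,447),.006))
h1=onz(S,s(685,285),.077);h2=onz(S,(265.6,284.8),.077);print("hinge corners",h1,h2,np.linalg.norm(h1-h2))
print("lid free -y tri? sc",onz(S,s(183,450),.22),"+y",onz(S,s(540,68),.22))
print(tri(S,s(183,450),I,i(340,0)), tri(S,s(540,68),I,i(180,125)))
for p in [(.5745,0,.194)]: print(proj(S,p),proj(I,p))
# loose things
def blob(c,lo,hi,roi):
    h=cv2.cvtColor(c[0],cv2.COLOR_RGB2HSV);m=cv2.inRange(h,lo,hi);x,y,w,g=roi;k=np.zeros_like(m);k[y:y+g,x:x+w]=m[y:y+g,x:x+w]
    q=max(cv2.findContours(k,0,2)[0],key=cv2.contourArea);return cv2.boundingRect(q)
f=lambda x,y:(x*.64,y*.64)
print("tin",onz(I,f(437,372),.05),"glass rim",onz(S,f(308,418),.085),"jar",onz(I,i(282,548),0.003),"book",[onz(S,f(*p),.026)[:2] for p in[(183,372),(225,333),(276,383),(237,423)]])
E
python3 m.py
```

```text
R front [ 0.5338 -0.2066  0.044 ] [ 0.4908 -0.0764  0.044 ] 0.1371098642722975 L front [ 0.4997 -0.0647  0.044 ]
rim FR sc [ 0.6149 -0.183   0.068 ] side [ 0.6103 -0.1778  0.068 ] tri (array([ 0.6138, -0.1833,  0.0647]), np.float64(0.0009471130536144791))
rim side RR [ 0.7392 -0.1288  0.068 ] RL [0.7086 0.1565 0.068 ] RLbase [0.7042 0.161  0.    ]
side R board top out -y corner [ 0.5272 -0.1964  0.044 ]  L board +y base [0.4506 0.0673 0.006 ]
hinge corners [0.7097 0.1604 0.077 ] [ 0.804  -0.1252  0.077 ] 0.30070558313996854
lid free -y tri? sc [ 0.6733 -0.165   0.22  ] +y [0.5803 0.1124 0.22  ]
(array([ 0.6761, -0.1578,  0.1806]), np.float64(0.023746963553039326)) (array([0.5986, 0.1257, 0.2205]), np.float64(0.04508177214348612))
[264.8562 184.1922] [245.5842 148.7474]
tin [0.3632 0.179  0.05  ] glass rim [ 0.6673 -0.272   0.085 ] jar [0.5059 0.2152 0.003 ] book [array([ 0.4573, -0.4524]), array([ 0.4251, -0.3482]), array([ 0.5664, -0.3022]), array([ 0.5994, -0.4004])]
```

>>> move_arm(moves=[-0.035,0,0,0,0,-0.07,0,0,0,0,-0.105,0,0,0,0,-0.136,-0.008,0,0,0,-0.136,-0.008,0,0.12,0,-0.136,-0.008,0,0.24,0,-0.136,-0.008,0,0.36,0,-0.136,-0.008,0,0.48,0,-0.136,-0.008,0,0.6,0,-0.136,-0.008,0,0.72,0,-0.136,-0.008,0,0.84,0,-0.136,-0.008,0,0.96,0], newtons=20)

```text
clock: 1.1
tcp_pos: [0.4387, -0.0079, 0.2026]
orientation: [-0.0, 0.298, 0.955, 0.0]
wrist_force: [-0.3, -1.4, -0.3]
finger_gap: -0.0004
grip_force: 0.0
```

>>> move_arm(moves=[0,0,0,0.12,0,0,0,0,0.24,0,0,0,0,0.36,0,0,0,0,0.48,0,0,0,0,0.6,0,0,0,0,0.72,0,0,0,0,0.84,0,0,0,0,0.93,0,0,0,0,0.93,0])

```text
clock: 1.85
tcp_pos: [0.4387, -0.0079, 0.2026]
orientation: [-0.0, -0.16, 0.987, 0.0]
wrist_force: [-0.6, -0.5, -0.5]
finger_gap: -0.0002
grip_force: 0.0
```

```bash
cat > st.py <<'E'
from h import *
np.set_printoptions(precision=4,suppress=True)
s=env.get_state();p=s["tcp_pos"];o=np.array([.660,-.011]);ex=np.array([.949,.314]);ey=np.array([-.314,.949])
print(s["clock"],p,"box",(p[:2]-o)@ex,(p[:2]-o)@ey,s["orientation"],s["joint_pos"],s["wrist_force"],s["finger_gap"])
E
python3 st.py
python3 - <<'E'
from h import *
import pickle
D={}
for n in ["scene","side"]:
    D[n]=cam(n)
pickle.dump(D,open("d1.pkl","wb"))
a=D["scene"][0][140:290,170:360,::-1];b=D["side"][0][60:260,150:350,::-1]
a=cv2.resize(a,(400,316),interpolation=cv2.INTER_CUBIC)
a=cv2.copyMakeBorder(a,0,84,0,0,0);cv2.imwrite("pics/p2.png",np.hstack([a,cv2.resize(b,(400,400),interpolation=cv2.INTER_CUBIC)]))
E
```

```text
1.85 [ 0.4387 -0.0079  0.2026] box -0.20904301975518297 0.07240279948182302 [-0.0004 -0.16    0.9871  0.0002] [-0.2015  0.0506 -0.2775  1.2435  0.0001 -0.5229] [-0.6199 -0.5307 -0.4613] -0.00015606919526714195
```

View pics/p2.png

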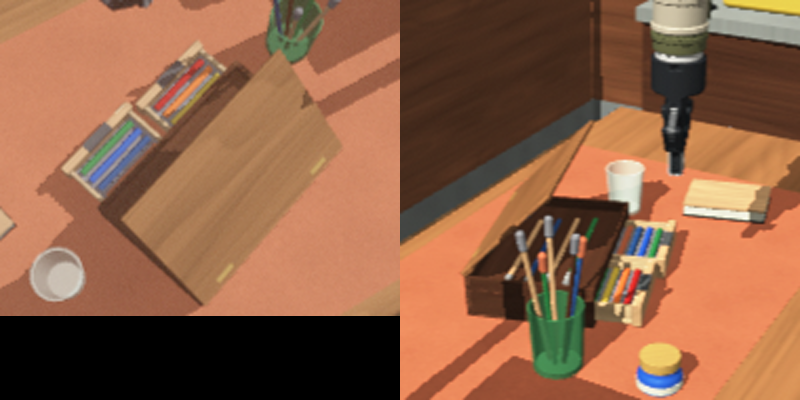

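The view is clear. The right drawer's board is at about (95,135) in the left half and the left drawer's at (170,75). The gripper is out in front of both. I'll go down and push the left drawer.

>>> move_arm(moves=[0,0,-0.04,0,0,0,0,-0.08,0,0,0,0,-0.12,0,0,0,0,-0.155,0,0,0,0,-0.173,0,0,0,0,-0.173,0,0])

```text
clock: 2.45
tcp_pos: [0.4349, -0.0072, 0.0259]
orientation: [-0.004, -0.158, 0.987, 0.002]
wrist_force: [-0.2, -1.3, 0.7]
finger_gap: 0.0002
grip_force: 0.0
```

>>> move_arm(moves=[0.007,0.002,0,0,0,0.014,0.005,0,0,0,0.021,0.007,0,0,0,0.028,0.009,0,0,0,0.035,0.012,0,0,0,0.042,0.014,0,0,0,0.049,0.016,0,0,0,0.056,0.018,0,0,0,0.06,0.02,0,0,0,0.064,0.021,0,0,0,0.068,0.0225,0,0,0])

```text
clock: 3.37
tcp_pos: [0.5072, 0.0146, 0.0298]
orientation: [-0.0, -0.159, 0.987, 0.0]
wrist_force: [-0.2, 0.2, 0.1]
finger_gap: -0.0001
grip_force: 0.0
```

```bash
python3 st.py
```

```text
3.3667 [0.5072 0.0146 0.0298] box -0.13696173860963184 0.07231668503228302 [-0.0003 -0.1589  0.9873  0.0001] [-0.1295  0.3076 -0.4132  0.8505  0.     -0.4487] [-0.1983  0.1781  0.0934] -8.504109561111309e-05
```

>>> move_arm(moves=[0.003,0.001,0,0,0,0.006,0.002,0,0,0,0.008,0.003,0,0,0,0.01,0.0035,0,0,0,0.012,0.004,0,0,0])

```text
clock: 3.78
tcp_pos: [0.5191, 0.0186, 0.0299]
orientation: [-0.0, -0.159, 0.987, 0.0]
wrist_force: [-0.6, 0.5, 0.4]
finger_gap: 0.0002
grip_force: 0.0
```

```bash
python3 st.py;python3 - <<'E'
from h import *
a=cam("scene")[0][140:290,170:360,::-1];b=cam("side")[0][80:230,180:370,::-1]
cv2.imwrite("pics/p3.png",np.hstack([cv2.resize(x,(400,316),interpolation=cv2.INTER_CUBIC) for x in (a,b)]))
E
```

```text
3.7833 [0.5191 0.0186 0.0299] box -0.12445765171051598 0.07229540318761726 [-0.0001 -0.1589  0.9873  0.0001] [-0.119   0.3274 -0.3837  0.8599  0.0001 -0.4382] [-0.554   0.4518  0.437 ] 0.00023347811281751286
```

View pics/p3.png

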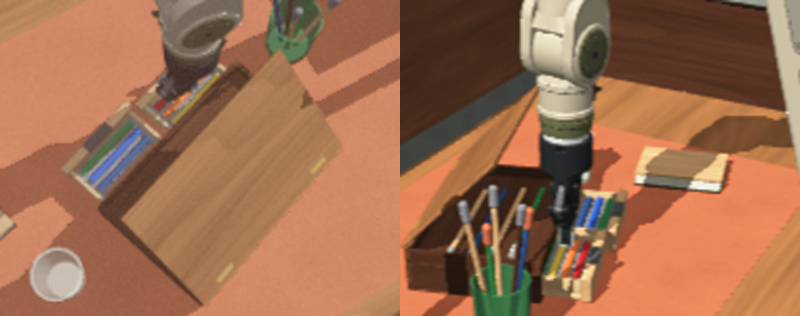

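Run:
```python
from h import *
s=env.get_state();p=s["tcp_pos"];S=cam("scene");I=cam("side")
o=np.array([.660,-.011]);ex=np.array([.949,.314]);ey=np.array([-.314,.949])
W=lambda x,y,z:np.r_[o+x*ex+y*ey,z]
out=[]
for c,(x0,y0) in ((S,(190,140)),(I,(200,100))):
    im=cv2.resize(c[0][y0:y0+120,x0:x0+100,::-1],None,fx=4,fy=4,interpolation=cv2.INTER_CUBIC)
    def dot(P,col): u=(proj(c,P)-[x0,y0])*4+2; cv2.circle(im,tuple(int(v) for v in u),4,col,-1)
    dot(p-[0,0,.008],(255,0,255)); dot(p+[0,0,.054+.011],(255,255,0))
    for y in(-.143,-.003): dot(W(-.181,y,.044),(0,255,0))
    for y in(.003,.143): dot(W(-.169,y,.044),(0,255,255)); dot(W(-.114,y,.044),(255,255,255))
    dot(W(-.1,-.15,.068),(0,0,255));dot(W(-.1,.15,.068),(0,0,255));dot(W(.1,.15,.068),(0,0,255));dot(W(.1,-.15,.068),(0,0,255))
    out.append(im)
cv2.imwrite("pics/p4.png",np.hstack(out))
```

```text
(no output)
```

View pics/p4.png

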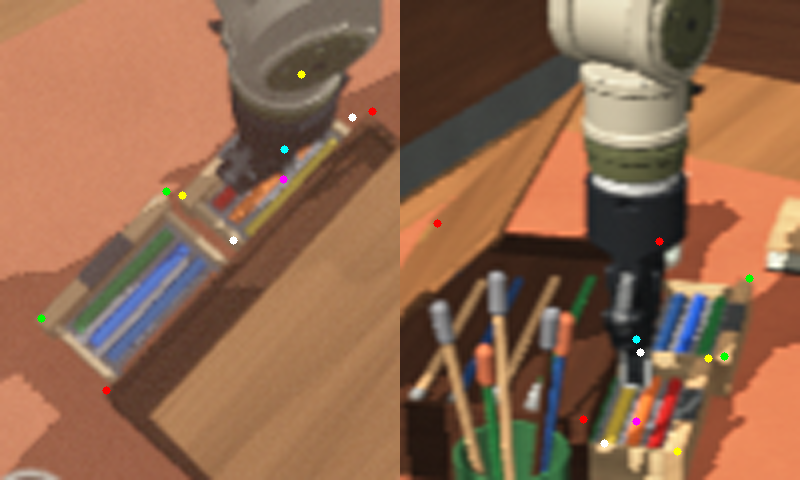

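The dots for the box and drawers fit, but the visible fingertip in the side view at (635,385) is about 10 px above its projected place at (636,421). The drawer has not moved either, so the tips are higher than the reported TCP implies. I'll raise the arm straight up, then back off and measure the tip offset.

>>> move_arm(moves=[0,0,0.03,0,0,0,0,0.06,0,0,-0.03,-0.01,0.07,0,0,-0.06,-0.02,0.07,0,0,-0.082,-0.027,0.07,0,0,-0.082,-0.027,0.07,0,0,-0.082,-0.027,0.07,0,0])

```text
clock: 4.57
tcp_pos: [0.4361, -0.0087, 0.1002]
orientation: [0.0, -0.158, 0.987, 0.0]
wrist_force: [0.0, 0.4, 0.2]
finger_gap: 0.0
grip_force: 0.0
```

```bash
python3 st.py
python3 - <<'E'
from h import *
s=env.get_state();p=s["tcp_pos"];S=cam("scene");I=cam("side");out=[]
for c in (S,I):
    q=proj(c,p-[0,0,.008]); x0,y0=(q-[50,60]).astype(int);x0=max(x0,0);y0=max(y0,0)
    im=cv2.resize(c[0][y0:y0+100,x0:x0+100,::-1],(400,400),interpolation=cv2.INTER_CUBIC)
    for dz in (-.008,.02,.05,.1,.2): cv2.circle(im,tuple(int(v) for v in (proj(c,p+[0,0,dz])-[x0,y0])*4+2),3,(255,0,255),-1)
    print(q,x0,y0);out.append(im)
cv2.imwrite("pics/p5.png",np.hstack(out))
E
```

```text
4.5667 [ 0.4361 -0.0087  0.1002] box -0.21176698939240926 0.07249658107876163 [ 0.0002 -0.1584  0.9874  0.    ] [-0.2045  0.1088 -0.475   0.9866  0.0002 -0.5226] [0.0088 0.3992 0.2437] 4.904195751031745e-05
[239.71227304 159.02852274] 189 99
[287.11094694 187.88251693] 237 127
```

View pics/p5.png

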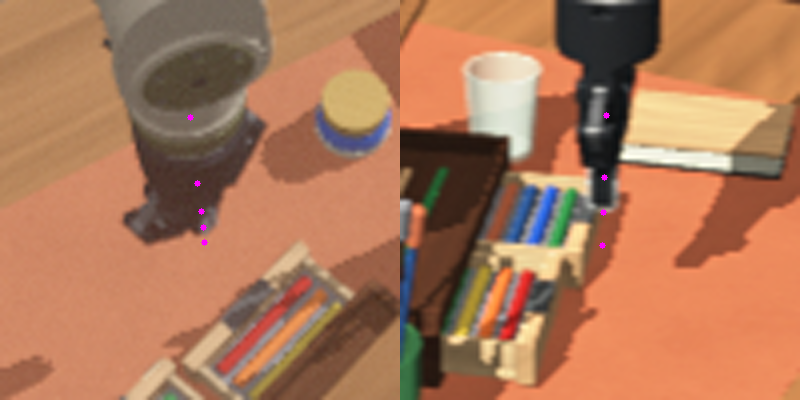

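The fingertips appear at side (604,207), which corresponds to about 24 mm above the TCP where 8 mm below was expected. So the tip is roughly 32 mm higher than stated. I'll use tip z = TCP z + 0.024 and lower to TCP z of about 0, which puts the tip at about 24 mm. I'll watch the force as I push.

>>> move_arm(moves=[0,0,-0.03,0,0,0,0,-0.06,0,0,0,0,-0.08,0,0,0,0,-0.09,0,0,0,0,-0.095,0,0,0,0,-0.1,0,0,0,0,-0.1,0,0])

```text
clock: 5.25
tcp_pos: [0.4374, -0.0084, -0.0006]
orientation: [-0.0, -0.159, 0.987, 0.0]
wrist_force: [-0.5, -0.0, 0.8]
finger_gap: 0.0
grip_force: 0.0
```

>>> move_arm(moves=[0.007,0.002,0,0,0,0.014,0.005,0,0,0,0.021,0.007,0,0,0,0.028,0.009,0,0,0,0.035,0.012,0,0,0,0.042,0.014,0,0,0,0.045,0.015,0,0,0,0.048,0.016,0,0,0])

```text
clock: 5.92
tcp_pos: [0.4854, 0.0077, -0.0001]
orientation: [-0.0, -0.159, 0.987, 0.0]
wrist_force: [-2.0, -1.1, 1.1]
finger_gap: -0.0
grip_force: 0.8
```

```bash
python3 st.py
python3 - <<'E'
from h import *
s=env.get_state();p=s["tcp_pos"];S=cam("scene");I=cam("side");out=[]
for c in (S,I):
    q=proj(c,p-[0,0,.008]); x0,y0=(q-[50,60]).astype(int)
    out.append(cv2.resize(c[0][y0:y0+100,x0:x0+100,::-1],(400,400),interpolation=cv2.INTER_CUBIC))
cv2.imwrite("pics/p6.png",np.hstack(out))
E
```

```text
5.9167 [ 0.4854  0.0077 -0.0001] box -0.15979091470044854 0.07252919635561432 [-0.0001 -0.1591  0.9873  0.    ] [-0.1497  0.3068 -0.504   0.7603 -0.0001 -0.4692] [-2.0024 -1.0825  1.129 ] -2.2131195743213253e-05
```

View pics/p6.png

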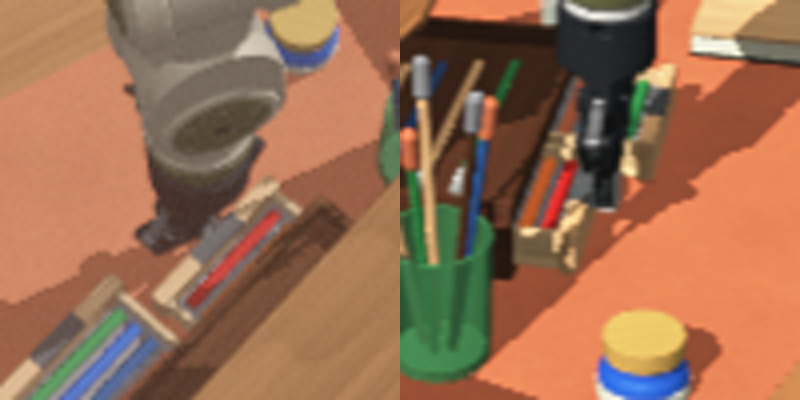

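The tips at side (600,205) are now on the left drawer's front board, and the drawer is moving in. Force is about 2 N. I'll carry on to the stop.

>>> move_arm(moves=[0.006,0.002,0,0,0,0.012,0.004,0,0,0,0.018,0.006,0,0,0,0.023,0.0075,0,0,0,0.026,0.0085,0,0,0,0.029,0.0095,0,0,0,0.031,0.01,0,0,0,0.031,0.01,0,0,0])

```text
clock: 6.68
tcp_pos: [0.5169, 0.0175, 0.0]
orientation: [0.0, -0.159, 0.987, -0.0]
wrist_force: [-0.8, 0.2, -0.4]
finger_gap: -0.0002
grip_force: 0.0
```

>>> move_arm(moves=[0.001,0.0003,0,0,0,0.002,0.0006,0,0,0,0.003,0.001,0,0,0,0.003,0.001,0,0,0])

```text
clock: 7.02
tcp_pos: [0.5176, 0.0178, -0.0]
orientation: [-0.001, -0.159, 0.987, -0.001]
wrist_force: [-5.3, -2.7, 5.2]
finger_gap: -0.0002
grip_force: 2.9
```

```bash
python3 st.py
```

```text
7.0167 [ 0.5176  0.0178 -0.    ] box -0.12605703819705194 0.07203590807575683 [-0.0013 -0.1587  0.9873 -0.0005] [-0.1196  0.3611 -0.4211  0.7909 -0.0017 -0.4382] [-5.2625 -2.723   5.1989] -0.00016222168466187425
```

The left drawer hit its stop at -0.126 with 6 N. I'll back off and go to the right drawer.

>>> move_arm(moves=[-0.02,-0.007,0,0,0,-0.055,-0.018,0,0,0,-0.088,-0.029,0,0,0,-0.08,-0.06,0,0,0,-0.07,-0.095,0,0,0,-0.06,-0.13,0,0,0,-0.052,-0.168,0,0,0,-0.052,-0.168,0,0,0,-0.045,-0.166,0,0,0,-0.038,-0.163,0,0,0,-0.031,-0.161,0,0,0])

```text
clock: 7.93
tcp_pos: [0.4884, -0.1412, -0.0001]
orientation: [-0.0, -0.159, 0.987, 0.0]
wrist_force: [0.4, 0.3, -0.9]
finger_gap: 0.0002
grip_force: 0.0
```

```bash
python3 st.py
```

```text
7.9333 [ 0.4884 -0.1412 -0.0001] box -0.20371667129201065 -0.069719253879773 [-0.     -0.1593  0.9872  0.0004] [-0.4399  0.3443 -0.4474  0.7796  0.0006 -0.7598] [ 0.394   0.3424 -0.9103] 0.00022989490852641344
```

Needs about 0.079 more along the box's x.

>>> move_arm(moves=[0.007,0.002,0,0,0,0.014,0.005,0,0,0,0.021,0.007,0,0,0,0.028,0.009,0,0,0,0.035,0.012,0,0,0,0.042,0.014,0,0,0,0.049,0.016,0,0,0,0.055,0.018,0,0,0,0.06,0.02,0,0,0,0.065,0.0215,0,0,0,0.069,0.023,0,0,0,0.071,0.0235,0,0,0])

```text
clock: 8.93
tcp_pos: [0.5597, -0.1189, -0.0001]
orientation: [0.0, -0.159, 0.987, 0.0]
wrist_force: [-2.3, 1.0, 0.1]
finger_gap: -0.0002
grip_force: 0.8
```

>>> move_arm(moves=[0.002,0.0007,0,0,0,0.003,0.001,0,0,0,0.004,0.0013,0,0,0,0.005,0.0017,0,0,0,0.005,0.0017,0,0,0])

```text
clock: 9.35
tcp_pos: [0.5636, -0.1175, -0.0001]
orientation: [-0.0, -0.159, 0.987, -0.0]
wrist_force: [-2.4, -0.7, 0.3]
finger_gap: 0.0002
grip_force: 1.4
```

```bash
python3 st.py
```

```text
9.35 [ 0.5636 -0.1175 -0.0001] box -0.12491991080054218 -0.07084610592094949 [-0.0004 -0.1588  0.9873 -0.0001] [-0.3447  0.4538 -0.272   0.8456 -0.0006 -0.6636] [-2.3638 -0.7384  0.2757] 0.0002446542030948815
```

>>> move_arm(moves=[0.001,0.0003,0,0,0,0.002,0.0007,0,0,0,0.003,0.001,0,0,0,0.003,0.001,0,0,0])

```text
clock: 9.68
tcp_pos: [0.5635, -0.1175, -0.0001]
orientation: [-0.003, -0.158, 0.987, -0.001]
wrist_force: [-11.3, -4.6, 7.0]
finger_gap: -0.0001
grip_force: 6.3
```

```bash
python3 st.py
```

```text
9.6833 [ 0.5635 -0.1175 -0.0001] box -0.12505189328278246 -0.07080246685432463 [-0.0034 -0.1582  0.9874 -0.0007] [-0.3425  0.4573 -0.2663  0.8524 -0.0045 -0.6601] [-11.3332  -4.5777   6.982 ] -6.208072647412793e-05
```

Both drawers are home. Next is the lid: back off, climb in front of the box, then cross above the lid.

>>> move_arm(moves=[-0.02,-0.007,0,0,0,-0.05,-0.016,0,0,0,-0.065,-0.01,0.02,0,0,-0.07,0,0.055,0,0,-0.075,0.01,0.09,0,0,-0.08,0.02,0.125,0,0,-0.082,0.03,0.16,0,0,-0.082,0.04,0.195,0,0,-0.082,0.048,0.23,0,0,-0.082,0.048,0.26,0,0,-0.082,0.048,0.26,0,0])

```text
clock: 10.6
tcp_pos: [0.4888, -0.0688, 0.2673]
orientation: [0.006, -0.159, 0.987, -0.003]
wrist_force: [1.3, -0.9, -0.6]
finger_gap: -0.0003
grip_force: 0.0
```

```bash
python3 st.py
python3 - <<'E'
from h import *
s=env.get_state();p=s["tcp_pos"];S=cam("scene");I=cam("side");out=[]
for c,(x0,y0) in ((S,(160,130)),(I,(170,80))):
    im=cv2.resize(c[0][y0:y0+160,x0:x0+180,::-1],(400,356),interpolation=cv2.INTER_CUBIC)
    cv2.circle(im,tuple(int(v) for v in (proj(c,p+[0,0,.024])-[x0,y0])*2.222+1),3,(255,0,255),-1);out.append(im)
cv2.imwrite("pics/p7.png",np.hstack(out))
E
```

```text
10.6 [ 0.4888 -0.0688  0.2673] box -0.18059319088048845 -0.0010705935750463386 [ 0.0061 -0.1594  0.9872 -0.0027] [-0.303   0.1309 -0.0305  1.396   0.0007 -0.6232] [ 1.3219 -0.9029 -0.5675] -0.00027260108362112036
```

View pics/p7.png

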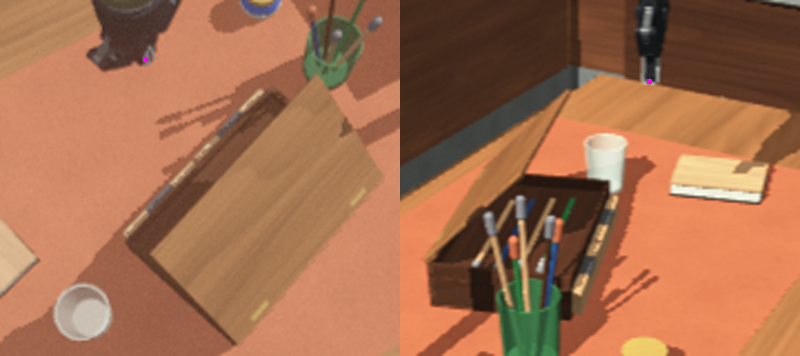

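Both drawers are now flush: the boards line up from (130,235) to (260,95) on the left, and the tip dot at side (650,82) matches the fingertip. I'll move over the lid next.

>>> move_arm(moves=[0.025,0.008,0,0,0,0.055,0.018,0,0,0,0.085,0.028,0,0,0,0.115,0.038,0,0,0,0.145,0.048,0,0,0,0.165,0.055,0,0,0,0.165,0.055,0,0,0,0.165,0.055,0,0,0])

```text
clock: 11.37
tcp_pos: [0.6502, -0.013, 0.2568]
orientation: [-0.002, -0.159, 0.987, 0.001]
wrist_force: [-0.2, 0.5, -0.6]
finger_gap: -0.0003
grip_force: 0.0
```

```bash
python3 st.py
```

```text
11.3667 [ 0.6502 -0.013   0.2568] box -0.009950492263448608 0.0011842460992159713 [-0.0019 -0.1593  0.9872  0.0007] [-0.1434  0.4706  0.4098  1.5139  0.0002 -0.4633] [-0.2211  0.5437 -0.6225] -0.0003345612218169237
```

>>> move_arm(moves=[0,0,-0.015,0,0,0,0,-0.03,0,0,0,0,-0.045,0,0,0,0,-0.055,0,0,0,0,-0.061,0,0,0,0,-0.067,0,0,0,0,-0.073,0,0,0,0,-0.079,0,0,0,0,-0.083,0,0])

```text
clock: 12.12
tcp_pos: [0.6501, -0.0134, 0.1766]
orientation: [0.0, -0.159, 0.987, 0.0]
wrist_force: [-0.3, -0.2, 0.8]
finger_gap: 0.0
grip_force: 0.0
```

```bash
python3 st.py
```

```text
12.1167 [ 0.6501 -0.0134  0.1766] box -0.010177188577779413 0.0008436317378057476 [ 0.0001 -0.1589  0.9873  0.    ] [-0.144   0.4701  0.2146  1.315   0.0001 -0.4631] [-0.3177 -0.2048  0.7539] 6.154961424713042e-07
```

>>> move_arm(moves=[0.006,0.002,0,0,0,0.006,0.002,-0.005,0,0,0.006,0.002,-0.01,0,0,0.006,0.002,-0.015,0,0,0.006,0.002,-0.02,0,0])

```text
clock: 12.53
tcp_pos: [0.6565, -0.0113, 0.1569]
orientation: [0.001, -0.159, 0.987, -0.0]
wrist_force: [0.3, 0.4, 3.5]
finger_gap: -0.0003
grip_force: 1.2
```

```bash
python3 st.py
```

```text
12.5333 [ 0.6565 -0.0113  0.1569] box -0.0034011620692732426 0.0008010781929553988 [ 0.0005 -0.159   0.9873 -0.0001] [-0.1394  0.488   0.1947  1.2764  0.0001 -0.4587] [0.3333 0.4333 3.4922] -0.0003160012350332061
```

>>> move_arm(moves=[-0.003,-0.001,-0.006,0,0,-0.007,-0.002,-0.013,0,0,-0.011,-0.004,-0.02,0,0,-0.015,-0.005,-0.027,0,0,-0.019,-0.006,-0.034,0,0,-0.023,-0.008,-0.041,0,0,-0.027,-0.009,-0.048,0,0,-0.031,-0.01,-0.055,0,0,-0.034,-0.011,-0.062,0,0,-0.037,-0.012,-0.069,0,0,-0.039,-0.013,-0.076,0,0])

```text
clock: 13.45
tcp_pos: [0.6166, -0.0242, 0.0802]
orientation: [-0.0, -0.159, 0.987, 0.0]
wrist_force: [1.4, 1.1, 1.4]
finger_gap: 0.0001
grip_force: 0.8
```

```bash
python3 st.py
```

```text
13.45 [ 0.6166 -0.0242  0.0802] box -0.045308635116175874 0.0010568363667517022 [-0.     -0.159   0.9873  0.0002] [-0.1695  0.453  -0.0536  1.0644  0.0004 -0.4887] [1.4151 1.0972 1.3857] 8.27832427140631e-05
```

Next, the last stretch, slowly: the stop is expected at TCP z of about 0.053.

>>> move_arm(moves=[-0.003,-0.001,-0.006,0,0,-0.006,-0.002,-0.012,0,0,-0.008,-0.003,-0.017,0,0,-0.01,-0.003,-0.021,0,0,-0.01,-0.003,-0.023,0,0,-0.01,-0.003,-0.025,0,0])

```text
clock: 13.95
tcp_pos: [0.6061, -0.0275, 0.0555]
orientation: [-0.001, -0.159, 0.987, 0.0]
wrist_force: [-1.3, -0.7, 1.6]
finger_gap: 0.0
grip_force: 0.8
```

>>> move_arm(moves=[0,0,-0.0015,0,0,0,0,-0.003,0,0,0,0,-0.003,0,0])

```text
clock: 14.2
tcp_pos: [0.6068, -0.0273, 0.0526]
orientation: [-0.0, -0.159, 0.987, 0.0]
wrist_force: [0.5, -0.3, 0.4]
finger_gap: 0.0001
grip_force: 0.0
```

```bash
python3 st.py
```

```text
14.2 [ 0.6068 -0.0273  0.0526] box -0.05562077899302212 0.0012807501739855263 [-0.0003 -0.1589  0.9873  0.0001] [-0.177   0.4572 -0.1198  0.9946  0.0001 -0.4962] [ 0.5141 -0.3008  0.3781] 0.00010712234549281037
```

>>> move_arm(moves=[0,0,-0.0015,0,0,0,0,-0.003,0,0,0,0,-0.004,0,0,0,0,-0.004,0,0])

```text
clock: 14.53
tcp_pos: [0.6071, -0.0273, 0.0487]
orientation: [0.0, -0.159, 0.987, 0.0]
wrist_force: [0.1, -1.0, 0.7]
finger_gap: -0.0002
grip_force: 0.0
```

>>> move_arm(moves=[0,0,-0.0015,0,0,0,0,-0.003,0,0,0,0,-0.004,0,0,0,0,-0.004,0,0])

```text
clock: 14.87
tcp_pos: [0.6074, -0.0273, 0.0485]
orientation: [0.001, -0.159, 0.987, -0.0]
wrist_force: [-8.4, 0.9, 22.7]
finger_gap: 0.0002
grip_force: 11.0
```

The lid is on its stop: 23 N with no further motion. I'll lift off, back away, and check numerically.

>>> move_arm(moves=[0,0,0.01,0,0,0,0,0.03,0,0,0,0,0.06,0,0,0,0,0.09,0,0,-0.03,-0.01,0.12,0,0,-0.07,-0.023,0.14,0,0,-0.1,-0.033,0.15,0,0,-0.13,-0.043,0.16,0,0,-0.16,-0.053,0.16,0,0,-0.19,-0.063,0.16,0,0,-0.22,-0.073,0.16,0,0,-0.22,-0.073,0.16,0,0])

```text
clock: 15.87
tcp_pos: [0.3825, -0.1004, 0.205]
orientation: [-0.001, -0.158, 0.987, 0.0]
wrist_force: [-0.2, 0.5, -0.4]
finger_gap: -0.0004
grip_force: 0.0
```

```bash
python3 st.py
python3 - <<'E'
from h import *
S=cam("scene"); np.set_printoptions(precision=3,suppress=True)
o=np.array([.660,-.011]);ex=np.array([.949,.314]);ey=np.array([-.314,.949])
W=lambda x,y,z:np.r_[o+x*ex+y*ey,z]
g=cv2.GaussianBlur(S[0],(3,3),0)
# sample colour along box x: lid top plane, and drawer fronts just in front of the box
hsv=cv2.cvtColor(g,cv2.COLOR_RGB2HSV)
for y in (-.11,-.04,.04,.11):
    print(y,[(x,tuple(int(v) for v in g[tuple(np.round(proj(S,W(x/1000,y,z))).astype(int)[::-1])])) for x,z in ((-150,.0),(-135,.044),(-125,.044),(-118,.044),(-107,.044),(-92,.077),(0,.077),(92,.077))])
h1=cv2.cvtColor(g,cv2.COLOR_RGB2HSV)
E
```

```text
15.8667 [ 0.3825 -0.1004  0.205 ] box -0.2914171902030991 0.0022968010751624884 [-0.0011 -0.1578  0.9875  0.0002] [-0.4596 -0.034  -0.3571  1.2499 -0.0009 -0.7764] [-0.2423  0.5163 -0.3624] -0.00041423343625752464
-0.11 [(-150, (205, 134, 100)), (-135, (204, 133, 99)), (-125, (202, 131, 98)), (-118, (156, 100, 74)), (-107, (166, 128, 94)), (-92, (189, 139, 96)), (0, (178, 130, 89)), (92, (186, 140, 94))]
-0.04 [(-150, (202, 130, 97)), (-135, (170, 107, 79)), (-125, (165, 103, 75)), (-118, (154, 105, 77)), (-107, (176, 133, 96)), (-92, (187, 137, 94)), (0, (176, 128, 88)), (92, (182, 133, 91))]
0.04 [(-150, (208, 136, 102)), (-135, (201, 130, 97)), (-125, (200, 130, 97)), (-118, (155, 104, 78)), (-107, (179, 132, 92)), (-92, (183, 133, 92)), (0, (164, 117, 79)), (92, (184, 134, 92))]
0.11 [(-150, (171, 107, 80)), (-135, (155, 96, 71)), (-125, (154, 96, 70)), (-118, (158, 108, 80)), (-107, (149, 111, 80)), (-92, (143, 101, 68)), (0, (135, 95, 64)), (92, (183, 134, 92))]
```

The scene view agrees: lid colour covers the whole top, and the drawer boards end 114 to 118 mm ahead of the box's origin. I'll hand it in.

```bash
python3 -c "
from workcell import env
print(env.hand_in())"
```

```text
the job is handed in; nothing more can be done
None
```

I handed the job in at about 16 s: both drawers were pushed to their stops and the lid pressed flat against its stop. No verdict came back. An early left-drawer pass ran above the pastels because the fingertips sat about 32 mm higher than stated; no contact force showed. I did not re-measure the jar, glass, tin or sketchbook at the end, though no move went near them.

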